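# Feed a jig block along the fence with a push stick until the bar latches behind it

### The job

Pick up the wooden push stick and, touching the aluminium jig block with nothing else, press the block sideways against the fence so that the sprung bar in the fence is pushed in, then feed it gently along the fence, keeping the bar pressed in all the way, until the block meets the end stop and the bar springs out behind it. Then lay the push stick back upright in its plywood tray; leave the other things on the bench alone.

Things in the scene. Friction and masses are not known exactly. Their poses are not given: they have to be found in the camera images.
- jig: Fixed steel plate, 340 x 150 mm, 12 mm thick, carrying fence and end stop. Origin at bench height; +x = feed direction, +y towards the fence. Plate x -170..170, y -100..50 mm, top z = 12. The grey fence rail (30 mm thick, along x, top z = 42) is clamped by hand: its face crosses x = 0 anywhere from y = -7 to 7 mm, up to 2 degrees out of line: find it by feel. Its end stop has its face at x = 140, 45 mm wide, top z = 42.
- bar (a joint): How far the sprung brass bar in the fence (jig x -150..57, z 22..36 mm) is pushed in, m: 0 = out, 6 mm proud of the fence; 0.006 = flush. Spring: 3 N at 0, 6 N at flush. While the block's origin is between jig x = -30 and 80 mm it must stay above 0.004. Past x = 97 the block is clear of the bar, which springs out behind it, leaving it 3 mm of play before the stop (home: x about 100).
- block: Aluminium jig block with two bushes on top, 80 (x) x 40 (y) x 36 mm high, 0.23 to 0.39 kg, loose on the jig's plate. Origin: centre of underside; x starts roughly along the jig's x. Starts at jig x -78..-50 mm, y -58..-48 mm, clear of the bar, up to 5 degrees askew. It marks easily: the stick must never push it with more than 30 N, so meet it slowly (15 mm/s).
- stick: Wooden push stick, 0.14 kg, upright in its tray. Origin: underside, below the middle of the grip fin; x towards its nose. Body x -40..50, y -16..16, 24 mm high. Grip fin on top: x -30..30, y -10..10, from 24 to 68 mm above the underside; take it across its 20 mm from above.
- notch (a point): inner corner of the L-shaped notch in the stick's nose, at stick x = 50, y = -2, 12 mm above its underside; axes as the stick's. The heel (faces +x, y -2..16) pushes the block's rear face; the cheek (inner face towards +y, 14 mm thick, runs from x = 50 to 105 mm at y -16..-2, 24 mm high) presses the block's free side.
- rest: Fixed shallow plywood tray for the stick, 182 x 66 mm, walls 16 mm high and 5 mm thick, floor 5 mm thick, to the left or right of the jig. Origin: centre of underside; x along its length. The stick starts with its origin near x = -32 mm, y = 0, z = 5 mm, nose towards +x.
- partstray: steel parts tray, 170 x 85 x 30 mm, open, with one divider; bystander, leave alone. Origin: centre of underside
- bush: steel ring 28 mm across, 22 mm high, standing on the jig's plate beside the end stop, around jig x = 138, y = -82 mm; bystander, leave alone. Origin: centre of underside
- nut: steel collar 24 mm across, 10 mm high, in the parts tray; bystander, leave alone. Origin: centre of underside
- spanner: spanner lying flat on the bench at the left; bystander, leave alone. Origin: middle of its underside
- oilcan: green oil bottle, 56 mm across, 130 mm high, standing beyond the jig; bystander, leave alone. Origin: centre of underside
- tin: steel tin, 74 mm across, 85 mm high, standing beyond the jig; bystander, leave alone. Origin: centre of underside
- offcut: plain aluminium offcut, 70 x 32 x 25 mm, on the bench beyond the jig; NOT the jig block; bystander, leave alone. Origin: centre of underside
- scriber: scriber shaped like a screwdriver, lying on the bench; bystander, leave alone. Origin: middle of its underside
There are look-alikes about, which are no part of the job. There is more than one size of the rest; the one meant has the size given above.

How it is judged:
By the outcome, as a careful person would: the job done as asked, in the order asked, and still so for the second after the job is handed in, with the robot touching nothing.
It also fails if it takes over 72 s, if anything falls off the work surface, if the arm or the gripper's body presses on something with over 40 N, if the wrist force passes 120 N, or if a joint passes its speed limit or range.

### The arm

A 6-joint arm with a two-finger parallel gripper is mounted at the origin on the work surface. World frame = base frame: x ahead of the robot, y to its left, z up, the work surface at z = 0. Lengths are in m, angles in rad, forces in N, time in s.
With the tool pointing down it reaches from about 0.35 to 0.975 m from the base axis. Payload 4.9 kg.
Tool frame: the origin (TCP) lies at the very end of the fingers, on their centre line; the grasp point (between the pads) lies 19 mm behind it; z points along the fingers, y is the line along which they close (so a half turn about z gives the same grasp; the last joint's range is limited). The gripper opens to 85 mm and grips with 20 to 120 N. Pads are 22 mm wide; open, the fingers measure 114 mm over their backs; the gripper's body (76 mm by 85 mm) begins 54 mm behind the grasp point. The pads swing forward as they close: fully open they stand 13 mm farther back than shut.
Start: joints at [-1.436, 0.053, 1.613, -0, 1.476, -0.119], TCP at [0.157, -0.605, 0.231] pointing down, gripper open.
Joint ranges: [-3.01, 3.01], [-1.01, 2.22], [0.06, 2.58], [-1.02, 4.17], [0.09, 2.62], [-3.14, 3.14]. Speed limits (rad/s): [2.57, 2.57, 3.14, 3.14, 3.14, 3.14].

### API

Orientations are given as a rotation vector (axis times angle).
In Python, from station import ctrl, imaging gives the robot as it stands.
- The arm moves only by the tool play_rows, never from a script. Its argument "series" is a list of rows, each a list of 3 entries, a list of its own where there are three numbers: the opening, from 0 (shut) to 1 (fully open), then the shift along the tool's x, y, z each as a share of 0.05 m, from -1 to 1, then the turn, a rotation vector about the tool's x, y, z each as a share of 8 degrees, from -1 to 1. In form: [[grip, [dx, dy, dz], [ax, ay, az]], ...]. A call has 1 to 8 rows; each row shifts and turns the commanded pose from where the row before left it, along the tool's axes as they then stand; what a row does not reach is not made up. A row lasts 1/8 s, in which the tool goes at most 62.5 mm and 10.7 degrees, less where a joint would pass 70% of its speed; a pose out of reach is approached as far as the arm can. A call with a number of a shift or a turn outside -1 to 1 is refused whole. A call with a gripper value outside its range is refused whole. The fingers move at their own pace and stop on an object; "force" is the grip in N (left out, the last holds). Time passes only in rows, so rows that do not move let the fingers close. It gives the time, the measured TCP pose, the force, the opening and the grip force at its end, in the units of the state.
- ctrl.get_obs(): the state, without advancing time (a new reading comes with each control period).
- imaging.get_image(name): name is "scene" or "top"; returns a dict with "color" (420x560x3 uint8, blue, green, red), "fx", "fy", "cx", "cy" (pixels), "extrinsics" (4x4, takes a point from world to camera coordinates). Camera axes: x right, y down, z forward; pixel columns grow to the right and rows downward; lengths in m; the calibration is good to about 2 mm. A picture is of the moment at which its call begins. There is no depth.
- ctrl.finish_job(): hands the job in; it is judged then, once.
The state is a dict: "t": time; "q": joint angles; "dq": joint speeds; "effort": joint torques, N m; "tool_pos": TCP position; "tool_rot": TCP orientation; "contact_force": force on the tool from outside, world axes, zero at the start; "wrist_torque": the same for the moment, N m; "opening": finger opening in m; "grip_force": force on a finger pad.
Only numpy, scipy, OpenCV 4.12 (cv2) and the standard library are available. Lean on these libraries where they do the work, as an engineer would, in place of code of your own. Each camera call takes 0.05 s, during which the arm holds its last target. There are 200 camera calls.

## Working session

There is one attempt and no reset: what is moved stays moved. The work goes in short steps, Python scripts to look and compute and a tool call to move; the robot and the scene stay as the last step left them, time stands still between calls to the robot, and variables do not carry over. Pictures are saved under pics/ and viewed, at most 12 in all, crops included, and the job is handed in when it is done.

Besides the shell and the picture viewer there is one more tool, called after "Call:" in YAML: its name, and indented under it one key for each argument. play_rows: Moves the arm, as the interface text tells. Shift numbers are shares of 0.05 m and turn numbers shares of 8 degrees, none past 1 either way. Its arguments: {"type":"object","properties":{"series":{"type":"array"},"force":{"type":"number"}},"required":["series"]}

```bash
mkdir -p pics; ls
python3 - <<'E'
from station import ctrl, imaging
import cv2,pickle
for n in("scene","top"):
    d=imaging.get_image(n);cv2.imwrite(f"pics/{n}0.png",d["color"]);pickle.dump(d,open(f"{n}.pkl","wb"));print(n,d["fx"],d["cx"],d["cy"],d["extrinsics"].round(3).tolist())
print(ctrl.get_obs())
E
```

```text
pics
scene 504.4877311209037 268.1568376743571 206.73114115643799 [[-0.531, 0.847, 0.006, 0.301], [0.56, 0.356, -0.748, -0.233], [-0.636, -0.394, -0.664, 1.667], [0.0, 0.0, 0.0, 1.0]]
top 485.6377016000112 284.59322692900827 209.11275565659233 [[0.024, -0.999, -0.022, -0.007], [-0.997, -0.022, -0.072, 0.552], [0.071, 0.023, -0.997, 1.337], [0.0, 0.0, 0.0, 1.0]]
{'t': 0.1, 'q': array([-1.43599672e+00,  5.32999753e-02,  1.61417891e+00, -1.77659209e-05,
        1.47604249e+00, -1.18999789e-01]), 'dq': array([-0.00148458, -0.00236391, -0.00295336, -0.00048022, -0.00068112,
        0.00108544]), 'effort': array([-3.25058090e-05, -3.94903135e+01, -3.71362281e+01, -9.03575506e-05,
        3.91333466e-03, -1.38245281e-05]), 'tool_pos': array([ 0.15684363, -0.60439527,  0.23016704]), 'tool_rot': array([-3.11441786e+00, -3.97356596e-01,  5.16798512e-05]), 'contact_force': array([ 0.21950984, -0.06977156,  0.64629648]), 'wrist_torque': array([-0.00962664, -0.01180135, -0.02019264]), 'grip_force': 0.0, 'opening': 0.08533811366408232}
```

View pics/top0.png

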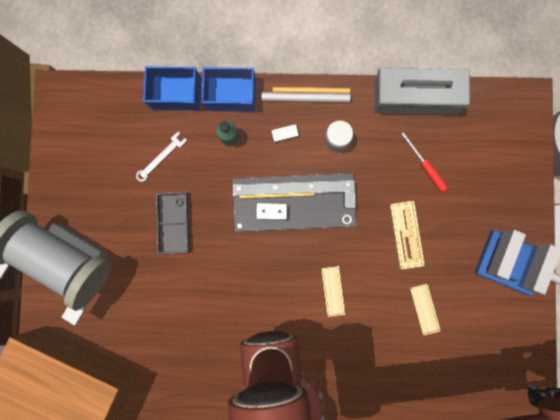

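View pics/scene0.png

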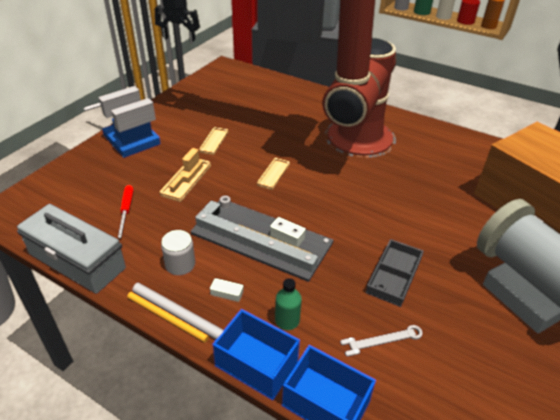

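The top view shows the tray holding the stick at about (407,235). The two empty look-alike trays, at (333,291) and (425,309), are smaller. The jig is at (295,203), with its end stop on the right and its fence on the far side. The block with two bushes is at (271,211), and the plain offcut at (285,132). I'll confirm with an enlarged crop.

Run:
```python
import pickle,cv2,numpy as np
d=pickle.load(open("top.pkl","rb"))["color"]
a=cv2.resize(d[165:245,225:365],None,fx=5.6,fy=5.6,interpolation=cv2.INTER_CUBIC)[:440]
cv2.imwrite("pics/c1.png",a)
b=cv2.resize(d[195:275,380:435],None,fx=7,fy=7,interpolation=cv2.INTER_CUBIC)
cv2.imwrite("pics/c2.png",b)
```

```text
(no output)
```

View pics/c1.png

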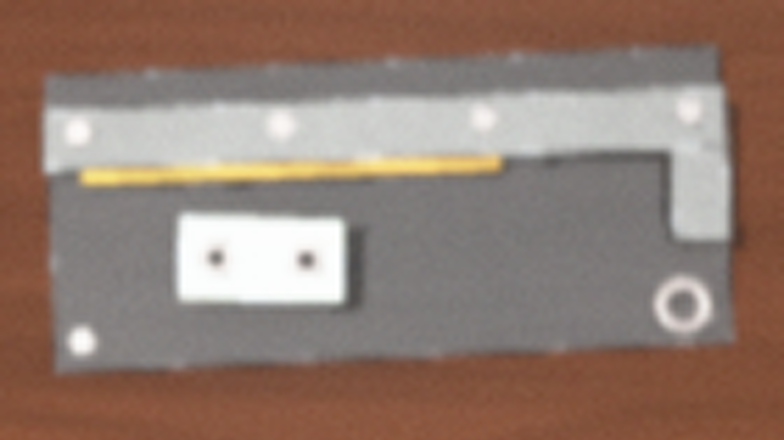

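View pics/c2.png

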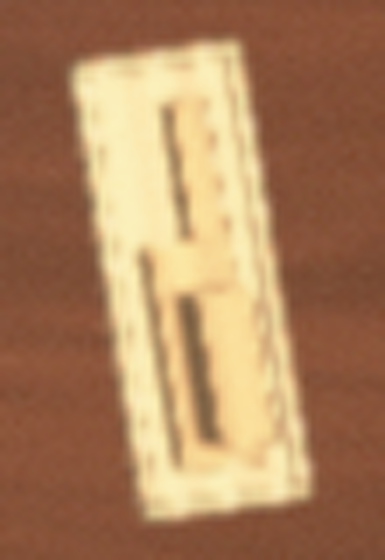

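```bash
cat > h.py <<'E'
import pickle,cv2,numpy as np
from scipy.optimize import least_squares
d=pickle.load(open("top.pkl","rb"));E=d["extrinsics"]
def un(p,z):
    r=E[:3,:3].T@np.array([(p[0]-d["cx"])/d["fx"],(p[1]-d["cy"])/d["fy"],1]);c=-E[:3,:3].T@E[:3,3]
    return (c+r*(z-c[2])/r[2])[:2]
c1=lambda u,v:(225+(u+.5)/5.6-.5,165+(v+.5)/5.6-.5)
c2=lambda u,v:(380+(u+.5)/7-.5,195+(v+.5)/7-.5)
def fit(loc,W):
    loc=np.array(loc)/1e3;W=np.array(W)
    R=lambda a:np.array([[np.cos(a),-np.sin(a)],[np.sin(a),np.cos(a)]])
    best=min((least_squares(lambda p:(loc@R(p[2]).T+p[:2]-W).ravel(),[*W.mean(0),a]) for a in(0,1.5,-1.5,3)),key=lambda s:s.cost)
    return best.x,np.abs(best.fun).max()
E
python3 - <<'E'
from h import *
print("cam",-E[:3,:3].T@E[:3,3])
j,e=fit([(-170,50),(170,50),(170,-100),(-170,-100)],[un(c1(*p),.012) for p in[(45,75),(716,47),(733,342),(57,372)]]);print("jig",j,np.degrees(j[2]),e)
b,e=fit([(-40,20),(40,20),(40,-20),(-40,-20)],[un(c1(*p),.048) for p in[(178,213),(345,217),(345,303),(177,302)]]);print("blk",b,np.degrees(b[2]),e)
t,e=fit([(91,33),(91,-33),(-91,-33),(-91,33)],[un(c2(*p),.016) for p in[(75,62),(240,42),(310,495),(147,520)]]);print("rest",t,np.degrees(t[2]),e)
def inv(f,w):
    c,s=np.cos(f[2]),np.sin(f[2]);q=np.array(w)-f[:2];return (np.array([c*q[0]+s*q[1],-s*q[0]+c*q[1]])*1e3).round(1)
print("blk in jig",inv(j,b[:2]),np.degrees(b[2]-j[2]))
for n,p,z in[("fenceL",(45,172),.042),("fenceR",(668,152),.042),("barL",(82,185),.036),("barR",(500,170),.036),("stop",(669,155),.042),("stop2",(673,240),.042),("bush",(683,305),.034)]:print(n,inv(j,un(c1(*p),z)))
for n,p,z in[("bodyBL",(178,465),.029),("bodyTL",(145,250),.029),("bodyTR",(235,290),.029),("cheekTL",(163,105),.029),("cheekTR",(207,95),.029),("finTL",(190,295),.073),("finBL",(215,442),.073),("finBR",(265,440),.073)]:print(n,inv(t,un(c2(*p),z)))
E
```

```text
cam [ 0.45540886 -0.02549253  1.37235574]
jig [ 0.59882096 -0.01708858 -1.50473695] -86.21507638441014 0.001250977295837813
blk [0.54476258 0.04193732 4.72234462] 270.5704160963113 0.0019032377858499983
rest [ 0.48973546 -0.33544913  0.16007261] 9.171484947417206 0.000646377457075964
blk in jig [-62.5 -50. ] 356.7854924807214
fenceL [-167.5   -2.2]
fenceR [138.9  -5.9]
barL [-150.2   -8.8]
barR [ 56.5 -10.5]
stop [139.3  -7.4]
stop2 [139.1 -49.3]
bush [143.2 -80.9]
bodyBL [-71.   19.9]
bodyTL [13.8 19.8]
bodyTR [ -6.5 -12.7]
cheekTL [69.3  4.1]
cheekTR [ 70.8 -13.6]
finTL [-5.3 15.1]
finBL [-61.5  14.3]
finBR [-63.3  -4.5]
```

Call:
play_rows:
  series:
    - [1,[0,0,0],[0,0,-1]]
    - [1,[0,0,0],[0,0,-1]]
    - [1,[0,0,0],[0,0,-1]]
    - [1,[0,0,0],[0,0,-1]]
    - [1,[0,0,0],[0,0,-1]]
    - [1,[0,0,0],[0,0,-1]]
    - [1,[0,0,0],[0,0,-1]]
    - [1,[0,0,0],[0,0,-1]]
  force: 100

```text
t: 1.1
tool_pos: [0.1569, -0.6046, 0.2305]
tool_rot: [-2.427, -1.994, -0.001]
contact_force: [0.4, 0.2, 0.7]
opening: 0.0853
grip_force: 0.0
```

Call:
play_rows:
  series:
    - [1,[0,0,0],[0,0,-1]]
    - [1,[0,0,0],[0,0,-1]]
    - [1,[0,0,0],[0,0,-1]]
    - [1,[0,0,0],[0,0,-1]]
    - [1,[0,0,0],[0,0,-1]]
    - [1,[0,0,0],[0,0,-1]]
    - [1,[0,0,0],[0,0,-1]]
    - [1,[0,0,0],[0,0,-1]]

```text
t: 2.1
tool_pos: [0.1569, -0.6046, 0.2306]
tool_rot: [-1.002, -2.977, -0.002]
contact_force: [-0.4, 0.1, 0.5]
opening: 0.0856
grip_force: 0.0
```

```bash
cat >> h.py <<'E'
from scipy.spatial.transform import Rotation as Ro
J=np.array([0.59882,-0.01709,-1.50474])
def st():
    from station import ctrl
    o=ctrl.get_obs();R=Ro.from_rotvec(o["tool_rot"]).as_matrix()
    print("t",o["t"],"p",o["tool_pos"].round(4),"yaw",np.degrees(np.arctan2(R[1,0],R[0,0])).round(2),"tz",R[:,2].round(3),"q",o["q"].round(2),"F",o["contact_force"].round(1),"open",round(o["opening"],4),"grip",round(o["grip_force"],1))
    return o,R
def need(P,yaw):
    o,R=st();dy=np.degrees(np.arctan2(R[1,0],R[0,0]))
    print("shift shares total",(R.T@(np.array(P)-o["tool_pos"])/.05).round(2),"az shares",round(-((yaw-dy+180)%360-180)/8,2))
def j2w(x,y):
    c,s=np.cos(J[2]),np.sin(J[2]);return J[0]+c*x-s*y,J[1]+s*x+c*y
def sj(yo=0):  # tool in jig frame
    o,R=st();c,s=np.cos(J[2]),np.sin(J[2]);q=o["tool_pos"][:2]-J[:2];f=o["contact_force"]
    print("tool in jig mm",((c*q[0]+s*q[1])*1e3).round(1),((-s*q[0]+c*q[1])*1e3).round(1),"F jig",(c*f[0]+s*f[1]).round(1),(-s*f[0]+c*f[1]).round(1),f[2].round(1))
E
python3 -c "
from h import *
need([.4564,-.3363,.12],189.2)"
```

```text
t 2.1 p [ 0.1569 -0.6046  0.2306] yaw 142.8 tz [-0.     0.001 -1.   ] q [-1.44  0.05  1.61 -0.    1.48 -2.36] F [-0.4  0.1  0.5] open 0.0856 grip 0.0
shift shares total [-1.53  7.89  2.22] az shares -5.8
```

Call:
play_rows:
  series:
    - [1,[0,0,0],[0,0,-1]]
    - [1,[0,0,0],[0,0,-1]]
    - [1,[0,0,0],[0,0,-1]]
    - [1,[0,0,0],[0,0,-1]]
    - [1,[0,0,0],[0,0,-1]]
    - [1,[0,0,0],[0,0,-0.8]]

```text
t: 2.85
tool_pos: [0.1637, -0.6036, 0.2305]
tool_rot: [0.225, -3.127, -0.001]
contact_force: [-0.2, -0.2, 0.9]
opening: 0.0855
grip_force: 0.0
```

Call:
play_rows:
  series:
    - [1,[-0.85,0.54,0.2],[0,0,0]]
    - [1,[-0.85,0.54,0.2],[0,0,0]]
    - [1,[-0.85,0.54,0.2],[0,0,0]]
    - [1,[-0.85,0.54,0.2],[0,0,0]]
    - [1,[-0.85,0.54,0.2],[0,0,0]]
    - [1,[-0.85,0.54,0.2],[0,0,0]]
    - [1,[-0.85,0.54,0.2],[0,0,0]]
    - [1,[-0.85,0.54,0.2],[0,0,0]]

```text
t: 3.85
tool_pos: [0.4702, -0.3402, 0.1482]
tool_rot: [0.224, -3.127, 0.0]
contact_force: [0.3, -0.2, 0.4]
opening: 0.0853
grip_force: 0.0
```

```bash
python3 -c "
from h import *
need([.4564,-.3363,.034],189.2)
from station import imaging
i=imaging.get_image('scene')['color'];cv2.imwrite('pics/s1.png',cv2.resize(i[60:260,90:310],None,fx=3,fy=3,interpolation=cv2.INTER_CUBIC)[:,:])"
```

```text
t 3.85 p [ 0.4702 -0.3402  0.1482] yaw -171.79 tz [-0.007 -0.001 -1.   ] q [-0.75  0.02  1.79 -0.01  1.34 -2.46] F [ 0.3 -0.2  0.4] open 0.0853 grip 0.0
shift shares total [0.25 0.12 2.29] az shares -0.12
```

View pics/s1.png

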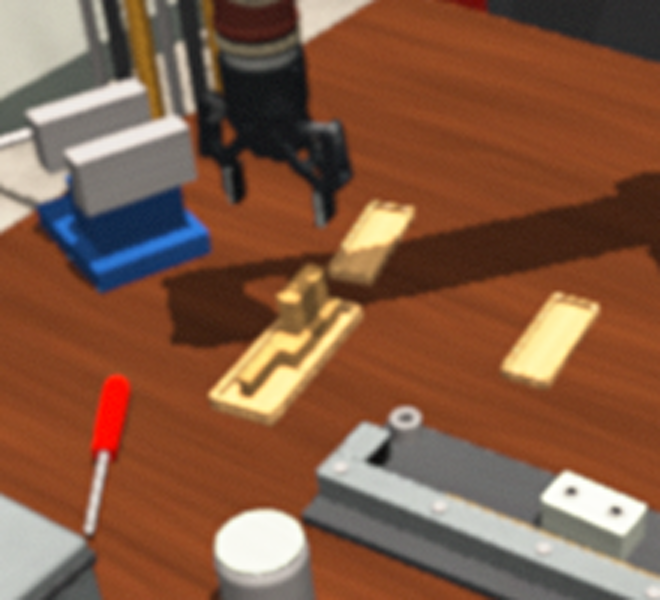

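The crop shows the stick upright with its fin at about (305,290), and the open gripper over it. Now I'll descend and grip.

Call:
play_rows:
  series:
    - [1,[0,0,0.1],[0,0,-0.12]]
    - [1,[0,0,0],[0,0,0]]
    - [1,[0,0,0],[0,0,0]]

```text
t: 4.28
tool_pos: [0.4685, -0.3426, 0.1442]
tool_rot: [0.248, -3.125, 0.001]
contact_force: [0.0, -0.9, -0.1]
opening: 0.0853
grip_force: 0.0
```

```bash
python3 -c "
from h import *
need([.4564,-.3363,.034],189.2)
S=pickle.load(open('scene.pkl','rb'));r=np.radians(9.2);c,s=np.cos(r),np.sin(r)
for x,y in[(30,10),(30,-10),(-30,10),(-30,-10)]:
  p=S['extrinsics']@[.4564+(c*x-s*y)/1e3,-.3363+(s*x+c*y)/1e3,.073,1];u=S['fx']*p[0]/p[2]+S['cx'];v=S['fy']*p[1]/p[2]+S['cy'];print((u-90)*3,(v-60)*3)"
```

```text
t 4.275 p [ 0.4685 -0.3426  0.1442] yaw -170.94 tz [-0.006 -0.001 -1.   ] q [-0.76  0.02  1.8  -0.01  1.33 -2.48] F [ 0.  -0.9 -0.1] open 0.0853 grip 0.0
shift shares total [0.2  0.16 2.2 ] az shares -0.02
294.1423677501693 302.5879052227325
275.7780282879341 297.642548614495
324.73717755354596 269.00044507281837
306.76695282507194 264.3230277608782
```

Call:
play_rows:
  series:
    - [1,[0.2,0.16,0.4],[0,-0.04,0]]
    - [1,[0,0,0.6],[0,0,0]]
    - [1,[0,0,0.5],[0,0,0]]
    - [1,[0,0,0.4],[0,0,0]]
    - [1,[0,0,0.2],[0,0,0]]
    - [1,[0,0,0.1],[0,0,0]]
    - [1,[0,0,0],[0,0,0]]

```text
t: 5.15
tool_pos: [0.4582, -0.3357, 0.0344]
tool_rot: [0.251, -3.131, 0.001]
contact_force: [0.0, 0.1, 0.2]
opening: 0.0856
grip_force: 0.0
```

```bash
python3 -c "
from h import *
need([.4564,-.3363,.034],189.2)"
```

```text
t 5.15 p [ 0.4582 -0.3357  0.0344] yaw -170.83 tz [-0.001 -0.001 -1.   ] q [-0.76  0.12  1.89 -0.    1.13 -2.49] F [0.  0.1 0.2] open 0.0856 grip 0.0
shift shares total [ 0.04 -0.01  0.01] az shares -0.0
```

Call:
play_rows:
  series:
    - [0,[0.03,0,0],[0,0,0]]
    - [0,[0,0,0],[0,0,0]]
    - [0,[0,0,0],[0,0,0]]
    - [0,[0,0,0],[0,0,0]]
    - [0,[0,0,0],[0,0,0]]
    - [0,[0,0,0],[0,0,0]]
  force: 80

```text
t: 5.9
tool_pos: [0.4566, -0.3358, 0.0343]
tool_rot: [0.251, -3.131, 0.001]
contact_force: [-0.3, -0.8, 0.9]
opening: 0.0193
grip_force: 78.5
```

```bash
python3 -c "
from h import *
st()"
```

```text
t 5.9 p [ 0.4566 -0.3358  0.0343] yaw -170.83 tz [-0.001 -0.001 -1.   ] q [-0.76  0.12  1.89 -0.    1.13 -2.5 ] F [-0.3 -0.8  0.9] open 0.0193 grip 78.5
```

Call:
play_rows:
  series:
    - [0,[0,0,-0.3],[0,0,0]]
    - [0,[0,0,-0.6],[0,0,0]]
    - [0,[0,0,-0.8],[0,0,0]]
    - [0,[0,0,-0.5],[0,0,1]]
    - [0,[0,0,0],[0,0,1]]
    - [0,[0,0,0],[0,0,1]]
    - [0,[0,0,0],[0,0,1]]
    - [0,[0,0,0],[0,0,1]]

```text
t: 6.9
tool_pos: [0.4564, -0.3353, 0.1446]
tool_rot: [-0.842, -3.026, 0.0]
contact_force: [-0.3, 0.4, -1.4]
opening: 0.0196
grip_force: 78.0
```

Call:
play_rows:
  series:
    - [0,[0,0,0],[0,0,1]]
    - [0,[0,0,0],[0,0,1]]
    - [0,[0,0,0],[0,0,1]]
    - [0,[0,0,0],[0,0,1]]
    - [0,[0,0,0],[0,0,1]]
    - [0,[0,0,0],[0,0,1]]
    - [0,[0,0,0],[0,0,1]]
    - [0,[0,0,0],[0,0,0]]

```text
t: 7.9
tool_pos: [0.4564, -0.3354, 0.1445]
tool_rot: [-2.157, -2.283, 0.001]
contact_force: [0.8, 0.8, -1.4]
opening: 0.0191
grip_force: 78.1
```

```bash
python3 -c "
from h import *
w=j2w(-.168,-.083);print(w);need([*w,.10],93.1)"
```

```text
(np.float64(0.5049116227078384), np.float64(0.14506491566509178))
t 7.9 p [ 0.4564 -0.3354  0.1445] yaw 93.26 tz [-0.001  0.    -1.   ] q [-0.76 -0.02  1.83 -0.    1.33 -0.82] F [ 0.8  0.8 -1.4] open 0.0191 grip 78.1
shift shares total [9.54 1.52 0.89] az shares 0.02
```

Call:
play_rows:
  series:
    - [0,[0.5,0.1,0],[0,0,0.02]]
    - [0,[0.8,0.13,0],[0,0,0]]
    - [0,[0.8,0.13,0],[0,0,0]]
    - [0,[0.8,0.13,0],[0,0,0]]
    - [0,[0.8,0.13,0],[0,0,0]]
    - [0,[0.8,0.13,0],[0,0,0]]
    - [0,[0.8,0.13,0],[0,0,0]]
    - [0,[0.8,0.13,0],[0,0,0]]

```text
t: 8.9
tool_pos: [0.4908, -0.027, 0.1444]
tool_rot: [-2.159, -2.282, 0.001]
contact_force: [1.1, 0.3, -0.4]
opening: 0.019
grip_force: 78.1
```

Call:
play_rows:
  series:
    - [0,[0.8,0.13,0],[0,0,0]]
    - [0,[0.8,0.13,0],[0,0,0]]
    - [0,[0.8,0.13,0],[0,0,0]]
    - [0,[0.6,0.1,0.2],[0,0,0]]
    - [0,[0.4,0,0.3],[0,0,0]]
    - [0,[0,0,0.3],[0,0,0]]
    - [0,[0,0,0],[0,0,0]]
    - [0,[0,0,0],[0,0,0]]

```text
t: 9.9
tool_pos: [0.5067, 0.142, 0.1044]
tool_rot: [-2.163, -2.278, 0.001]
contact_force: [0.2, 0.2, -0.7]
opening: 0.019
grip_force: 78.2
```

```bash
python3 -c "
from h import *
w=j2w(-.168,-.083);need([*w,.0445],93.1)
from station import imaging
d2=imaging.get_image('top');i=d2['color'];cv2.imwrite('pics/t2.png',cv2.resize(i[150:260,160:370],None,fx=3.8,fy=3.8,interpolation=cv2.INTER_CUBIC))"
```

```text
t 9.9 p [0.5067 0.142  0.1044] yaw 92.98 tz [-0. -0. -1.] q [ 0.13 -0.07  1.95 -0.    1.26  0.08] F [ 0.2  0.2 -0.7] open 0.019 grip 78.2
shift shares total [ 0.06 -0.03  1.2 ] az shares -0.01
```

View pics/t2.png

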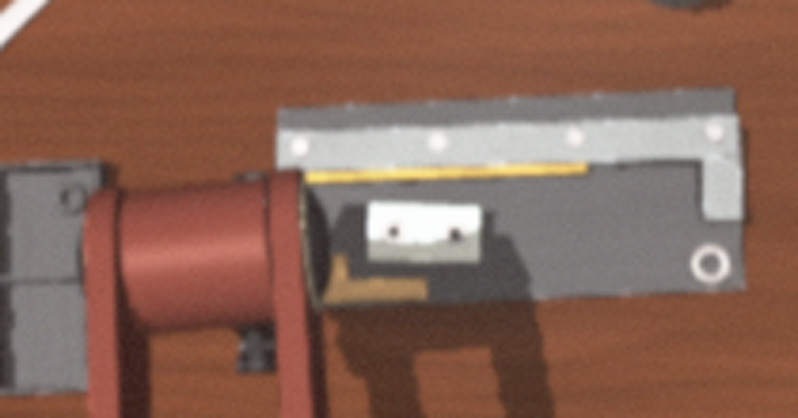

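The picture shows the cheek tip at (427,290), in front of the block's free side. The heel at (345,258) is behind the block's rear face at (367,235), so there's clearance to descend.

Call:
play_rows:
  series:
    - [0,[0.06,0,0.3],[0,0,0]]
    - [0,[0,0,0.4],[0,0,0]]
    - [0,[0,0,0.3],[0,0,0]]
    - [0,[0,0,0.12],[0,0,0]]
    - [0,[0,0,0.06],[0,0,0]]
    - [0,[0,0,0.02],[0,0,0]]
    - [0,[0,0,0],[0,0,0]]

```text
t: 10.82
tool_pos: [0.5066, 0.1458, 0.0445]
tool_rot: [2.162, 2.279, 0.0]
contact_force: [-0.2, -0.0, -1.2]
opening: 0.0191
grip_force: 78.2
```

```bash
python3 -c "
from h import *
sj()
for u,v in[(427,278),(427,298),(345,256),(345,278)]:
  w=un((160+u/3.8,150+v/3.8),.099)-J[:2];c,s=np.cos(J[2]),np.sin(J[2]);print(c*w[0]+s*w[1],-s*w[0]+c*w[1])"
```

```text
t 10.825 p [0.5066 0.1458 0.0445] yaw 93.01 tz [ 0.  0. -1.] q [0.14 0.02 1.98 0.   1.14 0.09] F [-0.2 -0.  -1.2] open 0.0191 grip 78.2
tool in jig mm -168.6 -81.2 F jig -0.0 -0.2 -1.2
-0.058428280970116826 -0.0863115772574347
-0.058987348701010196 -0.10011450750799114
-0.11456009465553338 -0.06863425079545088
-0.1151279472121382 -0.0838591651155534
```

Call:
play_rows:
  series:
    - [0,[-0.08,0.03,0],[0,0,0]]
    - [0,[-0.08,0.03,0],[0,0,0]]
    - [0,[-0.06,0.03,0],[0,0,0]]
    - [0,[0,0.03,0],[0,0,0]]
    - [0,[0,0.03,0],[0,0,0]]
    - [0,[0,0.03,0],[0,0,0]]
    - [0,[0,0.03,0],[0,0,0]]
    - [0,[0,0.03,0],[0,0,0]]

```text
t: 11.82
tool_pos: [0.5188, 0.1354, 0.0439]
tool_rot: [-2.162, -2.279, 0.001]
contact_force: [0.4, -0.4, -2.0]
opening: 0.0195
grip_force: 78.2
```

Call:
play_rows:
  series:
    - [0,[0,0.03,0],[0,0,0]]
    - [0,[0,0.03,0],[0,0,0]]
    - [0,[0,0.03,0],[0,0,0]]
    - [0,[0,0.03,0],[0,0,0]]
    - [0,[0,0.03,0],[0,0,0]]
    - [0,[0,0.03,0],[0,0,0]]
    - [0,[0,0.03,0],[0,0,0]]
    - [0,[0,0.03,0],[0,0,0]]

```text
t: 12.82
tool_pos: [0.5308, 0.136, 0.0439]
tool_rot: [-2.162, -2.278, 0.001]
contact_force: [-2.6, -0.7, -1.1]
opening: 0.0191
grip_force: 78.3
```

```bash
python3 -c "
from h import *
sj()"
```

```text
t 12.825 p [0.5308 0.136  0.0439] yaw 93.01 tz [-0.001  0.    -1.   ] q [0.11 0.07 1.93 0.   1.14 0.06] F [-2.6 -0.7 -1.1] open 0.0191 grip 78.3
tool in jig mm -157.3 -57.8 F jig 0.5 -2.6 -1.1
```

Call:
play_rows:
  series:
    - [0,[0,0.025,0],[0,0,0]]
    - [0,[0,0.025,0],[0,0,0]]
    - [0,[0,0.025,0],[0,0,0]]
    - [0,[0,0.025,0],[0,0,0]]
    - [0,[0,0.025,0],[0,0,0]]
    - [0,[0,0.025,0],[0,0,0]]
    - [0,[0,0.025,0],[0,0,0]]
    - [0,[0,0.02,0],[0,0,0]]

```text
t: 13.82
tool_pos: [0.5406, 0.1365, 0.0439]
tool_rot: [-2.162, -2.279, 0.001]
contact_force: [-2.4, -0.2, -1.1]
opening: 0.019
grip_force: 78.2
```

```bash
python3 -c "
from h import *
sj()"
```

```text
t 13.825 p [0.5406 0.1365 0.0439] yaw 93.01 tz [-0.001 -0.    -1.   ] q [0.11 0.09 1.91 0.   1.15 0.06] F [-2.4 -0.2 -1.1] open 0.019 grip 78.2
tool in jig mm -157.1 -48.0 F jig 0.0 -2.4 -1.1
```

Call:
play_rows:
  series:
    - [0,[0,0.01,0],[0,0,0]]
    - [0,[0,0.01,0],[0,0,0]]
    - [0,[0,0.01,0],[0,0,0]]
    - [0,[0,0.01,0],[0,0,0]]
    - [0,[0,0.01,0],[0,0,0]]
    - [0,[0,0.01,0],[0,0,0]]
    - [0,[0,0,0],[0,0,0]]

```text
t: 14.7
tool_pos: [0.5436, 0.1366, 0.0439]
tool_rot: [-2.162, -2.279, 0.001]
contact_force: [-1.5, -0.1, -1.1]
opening: 0.0187
grip_force: 78.2
```

Call:
play_rows:
  series:
    - [0,[0,0.01,0],[0,0,0]]
    - [0,[0,0.01,0],[0,0,0]]
    - [0,[0,0.01,0],[0,0,0]]
    - [0,[0,0.01,0],[0,0,0]]

```text
t: 15.2
tool_pos: [0.5441, 0.1367, 0.0437]
tool_rot: [-2.161, -2.276, 0.006]
contact_force: [-7.3, 0.6, 3.6]
opening: 0.0193
grip_force: 79.0
```

Call:
play_rows:
  series:
    - [0,[0,0.01,0],[0,0,0]]
    - [0,[0,0.01,0],[0,0,0]]
    - [0,[0,0.01,0],[0,0,0]]

```text
t: 15.58
tool_pos: [0.5455, 0.1369, 0.0437]
tool_rot: [-2.161, -2.276, 0.006]
contact_force: [-8.1, 0.2, 3.1]
opening: 0.0187
grip_force: 79.1
```

Call:
play_rows:
  series:
    - [0,[0,0.01,0],[0,0,0]]
    - [0,[0,0.01,0],[0,0,0]]
    - [0,[0,0.01,0],[0,0,0]]
    - [0,[0,0.01,0],[0,0,0]]

```text
t: 16.08
tool_pos: [0.5471, 0.137, 0.0436]
tool_rot: [-2.16, -2.275, 0.007]
contact_force: [-8.7, 1.0, 4.2]
opening: 0.0192
grip_force: 79.2
```

Call:
play_rows:
  series:
    - [0,[0,0.01,0],[0,0,0]]
    - [0,[0,0.01,0],[0,0,0]]

```text
t: 16.32
tool_pos: [0.5479, 0.1371, 0.0436]
tool_rot: [-2.16, -2.275, 0.007]
contact_force: [-9.0, -0.3, 4.1]
opening: 0.0194
grip_force: 79.4
```

```bash
python3 -c "
from h import *
sj()"
```

```text
t 16.325 p [0.5479 0.1371 0.0436] yaw 92.96 tz [-0.007 -0.    -1.   ] q [0.11 0.11 1.89 0.   1.15 0.06] F [-9.  -0.3  4.1] open 0.0194 grip 79.4
tool in jig mm -157.2 -40.6 F jig -0.3 -9.0 4.1
```

Call:
play_rows:
  series:
    - [0,[0,0.01,0],[0,0,0]]
    - [0,[0,0.01,0],[0,0,0]]
    - [0,[0,0.01,0],[0,0,0]]

```text
t: 16.7
tool_pos: [0.5491, 0.1372, 0.0436]
tool_rot: [-2.16, -2.274, 0.008]
contact_force: [-11.7, 1.0, 4.9]
opening: 0.0192
grip_force: 79.5
```

Call:
play_rows:
  series:
    - [0,[0,0.01,0],[0,0,0]]
    - [0,[0,0.01,0],[0,0,0]]

```text
t: 16.95
tool_pos: [0.5499, 0.1372, 0.0435]
tool_rot: [-2.16, -2.274, 0.009]
contact_force: [-10.8, -1.0, 6.7]
opening: 0.0192
grip_force: 79.6
```

Call:
play_rows:
  series:
    - [0,[0,0.01,0],[0,0,0]]
    - [0,[0,0.01,0],[0,0,0]]

```text
t: 17.2
tool_pos: [0.5504, 0.1373, 0.0435]
tool_rot: [-2.159, -2.273, 0.01]
contact_force: [-12.5, 1.3, 7.8]
opening: 0.0192
grip_force: 79.8
```

Call:
play_rows:
  series:
    - [0,[0,0.01,0],[0,0,0]]
    - [0,[0,0,0],[0,0,0]]

```text
t: 17.45
tool_pos: [0.5505, 0.1373, 0.0434]
tool_rot: [-2.159, -2.272, 0.012]
contact_force: [-13.9, 1.1, 6.8]
opening: 0.0192
grip_force: 80.0
```

```bash
python3 -c "
from h import *
o,_=st();sj();print(o['wrist_torque'])
from station import imaging
d2=imaging.get_image('scene');i=d2['color'];cv2.imwrite('pics/s3.png',cv2.resize(i[170:280,180:350],None,fx=4.6,fy=4.6,interpolation=cv2.INTER_CUBIC))"
```

```text
t 17.45 p [0.5505 0.1373 0.0434] yaw 92.92 tz [-0.01 -0.   -1.  ] q [0.11 0.12 1.88 0.   1.16 0.06] F [-13.9   1.1   6.8] open 0.0192 grip 80.0
t 17.45 p [0.5505 0.1373 0.0434] yaw 92.92 tz [-0.01 -0.   -1.  ] q [0.11 0.12 1.88 0.   1.16 0.06] F [-13.9   1.1   6.8] open 0.0192 grip 80.0
tool in jig mm -157.2 -38.0 F jig -2.0 -13.8 6.8
[-0.41540874  2.42558693 -0.88341176]
```

View pics/s3.png

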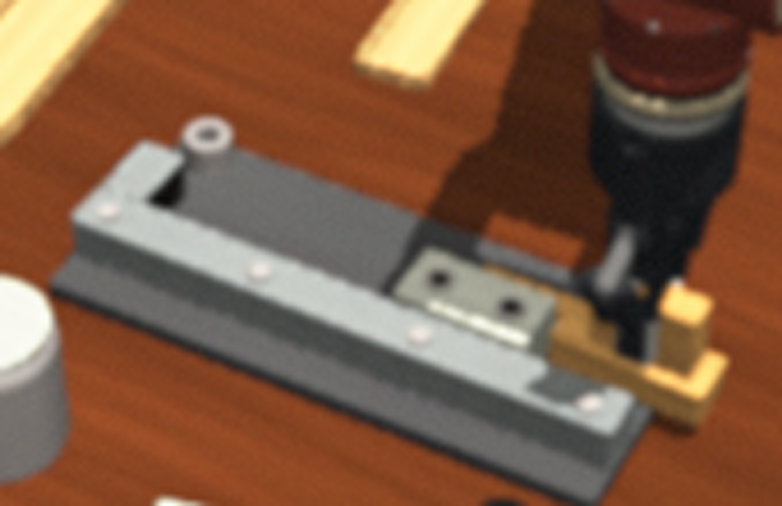

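The crop shows the block against the fence at (480,300), with the cheek on its free side and the heel just behind it. The force rose steeply after about 6 mm of bar travel, so the bar is flush. Next I'll firm the grip, ease the downward load and bring the heel forward.

Call:
play_rows:
  series:
    - [0,[0,0,-0.01],[0,0,0]]
    - [0,[-0.01,0,0],[0,0,0]]
    - [0,[-0.02,0,0],[0,0,0]]
    - [0,[-0.02,0,0],[0,0,0]]
    - [0,[-0.02,0,0],[0,0,0]]
    - [0,[-0.02,0,0],[0,0,0]]
  force: 120

```text
t: 18.25
tool_pos: [0.5504, 0.1343, 0.0426]
tool_rot: [-2.157, -2.271, 0.007]
contact_force: [-9.6, 4.6, 0.4]
opening: 0.0186
grip_force: 117.1
```

```bash
python3 -c "
from h import *
o,_=st();sj();print(o['wrist_torque'])"
```

```text
t 18.25 p [0.5504 0.1343 0.0426] yaw 92.93 tz [-0.01   0.003 -1.   ] q [0.11 0.11 1.88 0.   1.15 0.05] F [-9.6  4.6  0.4] open 0.0186 grip 117.1
t 18.25 p [0.5504 0.1343 0.0426] yaw 92.93 tz [-0.01   0.003 -1.   ] q [0.11 0.11 1.88 0.   1.15 0.05] F [-9.6  4.6  0.4] open 0.0186 grip 117.1
tool in jig mm -154.3 -38.3 F jig -5.2 -9.3 0.4
[ 1.00336644  1.75482942 -0.57594956]
```

Call:
play_rows:
  series:
    - [0,[-0.02,0.01,-0.01],[0,0,0]]
    - [0,[-0.02,0.01,-0.01],[0,0,0]]
    - [0,[-0.02,0,0],[0,0,0]]
    - [0,[-0.02,0,0],[0,0,0]]
    - [0,[-0.02,0,0],[0,0,0]]
    - [0,[-0.02,0,0],[0,0,0]]

```text
t: 19.0
tool_pos: [0.5508, 0.1292, 0.0429]
tool_rot: [-2.156, -2.268, 0.007]
contact_force: [-11.3, 7.3, -1.3]
opening: 0.0187
grip_force: 117.2
```

```bash
python3 -c "
from h import *
o,_=st();sj();print(o['wrist_torque'])"
```

```text
t 19.0 p [0.5508 0.1292 0.0429] yaw 92.92 tz [-0.012  0.005 -1.   ] q [0.1  0.11 1.88 0.01 1.16 0.04] F [-11.3   7.3  -1.3] open 0.0187 grip 117.2
t 19.0 p [0.5508 0.1292 0.0429] yaw 92.92 tz [-0.012  0.005 -1.   ] q [0.1  0.11 1.88 0.01 1.16 0.04] F [-11.3   7.3  -1.3] open 0.0187 grip 117.2
tool in jig mm -149.2 -38.3 F jig -8.0 -10.8 -1.3
[ 1.51750182  2.06355097 -0.57942004]
```

Call:
play_rows:
  series:
    - [0,[-0.03,0,0],[0,0,0]]
    - [0,[-0.03,0,0],[0,0,0]]
    - [0,[-0.04,0,0],[0,0,0]]
    - [0,[-0.04,0,0],[0,0,0]]
    - [0,[-0.04,0,0],[0,0,0]]
    - [0,[-0.04,0,0],[0,0,0]]
    - [0,[-0.04,0,0],[0,0,0]]
    - [0,[-0.04,0,0],[0,0,0]]

```text
t: 20.0
tool_pos: [0.5516, 0.1142, 0.0429]
tool_rot: [-2.156, -2.269, 0.007]
contact_force: [-11.3, 7.3, -0.3]
opening: 0.0189
grip_force: 117.2
```

```bash
python3 -c "
from h import *
o,_=st();sj();print(o['wrist_torque'])"
```

```text
t 20.0 p [0.5516 0.1142 0.0429] yaw 92.92 tz [-0.012  0.005 -1.   ] q [0.07 0.11 1.89 0.01 1.16 0.02] F [-11.3   7.3  -0.3] open 0.0189 grip 117.2
t 20.0 p [0.5516 0.1142 0.0429] yaw 92.92 tz [-0.012  0.005 -1.   ] q [0.07 0.11 1.89 0.01 1.16 0.02] F [-11.3   7.3  -0.3] open 0.0189 grip 117.2
tool in jig mm -134.2 -38.4 F jig -8.0 -10.7 -0.3
[ 1.46052864  2.01803333 -0.55934587]
```

Call:
play_rows:
  series:
    - [0,[-0.04,0.01,0],[0,0,0]]
    - [0,[-0.04,0.01,0],[0,0,0]]
    - [0,[-0.04,0,0],[0,0,0]]
    - [0,[-0.04,0,0],[0,0,0]]
    - [0,[-0.04,0,0],[0,0,0]]
    - [0,[-0.04,0,0],[0,0,0]]
    - [0,[-0.04,0,0],[0,0,0]]
    - [0,[-0.04,0,0],[0,0,0]]

```text
t: 21.0
tool_pos: [0.5526, 0.0995, 0.043]
tool_rot: [-2.154, -2.266, 0.007]
contact_force: [-15.3, 11.4, 3.2]
opening: 0.0191
grip_force: 117.6
```

```bash
python3 -c "
from h import *
o,_=st();sj();print(o['wrist_torque'])"
```

```text
t 21.0 p [0.5526 0.0995 0.043 ] yaw 92.9 tz [-0.014  0.007 -1.   ] q [ 0.04  0.1   1.89  0.01  1.16 -0.01] F [-15.3  11.4   3.2] open 0.0191 grip 117.6
t 21.0 p [0.5526 0.0995 0.043 ] yaw 92.9 tz [-0.014  0.007 -1.   ] q [ 0.04  0.1   1.89  0.01  1.16 -0.01] F [-15.3  11.4   3.2] open 0.0191 grip 117.6
tool in jig mm -119.4 -38.5 F jig -12.4 -14.5 3.2
[ 2.03227067  2.59930181 -0.66999026]
```

Call:
play_rows:
  series:
    - [0,[-0.04,-0.01,0],[0,0,0]]
    - [0,[-0.04,0,0],[0,0,0]]
    - [0,[-0.04,0,0],[0,0,0]]
    - [0,[-0.04,0,0],[0,0,0]]
    - [0,[-0.04,0,0],[0,0,0]]
    - [0,[-0.04,0,0],[0,0,0]]
    - [0,[-0.04,0,0],[0,0,0]]
    - [0,[-0.04,0,0],[0,0,0]]

```text
t: 22.0
tool_pos: [0.5535, 0.0829, 0.043]
tool_rot: [-2.155, -2.267, 0.007]
contact_force: [-12.3, 10.1, 0.6]
opening: 0.0186
grip_force: 117.2
```

```bash
python3 -c "
from h import *
sj()"
```

```text
t 22.0 p [0.5535 0.0829 0.043 ] yaw 92.91 tz [-0.013  0.006 -1.   ] q [ 0.01  0.1   1.9   0.01  1.16 -0.04] F [-12.3  10.1   0.6] open 0.0186 grip 117.2
tool in jig mm -102.8 -38.7 F jig -10.9 -11.6 0.6
```

Call:
play_rows:
  series:
    - [0,[-0.04,0,0],[0,0,0]]
    - [0,[-0.04,0,0],[0,0,0]]
    - [0,[-0.04,0,0],[0,0,0]]
    - [0,[-0.04,0,0],[0,0,0]]
    - [0,[-0.04,0,0],[0,0,0]]
    - [0,[-0.04,0,0],[0,0,0]]
    - [0,[-0.04,0,0],[0,0,0]]
    - [0,[-0.04,0,0],[0,0,0]]

```text
t: 23.0
tool_pos: [0.5543, 0.0669, 0.0429]
tool_rot: [-2.154, -2.267, 0.007]
contact_force: [-12.2, 10.1, 1.3]
opening: 0.0185
grip_force: 117.2
```

Call:
play_rows:
  series:
    - [0,[-0.04,0,0],[0,0,0]]
    - [0,[-0.04,0,0],[0,0,0]]
    - [0,[-0.04,0,0],[0,0,0]]
    - [0,[-0.04,0,0],[0,0,0]]
    - [0,[-0.04,0,0],[0,0,0]]
    - [0,[-0.04,0,0],[0,0,0]]
    - [0,[-0.04,0,0],[0,0,0]]
    - [0,[-0.04,0,0],[0,0,0]]

```text
t: 24.0
tool_pos: [0.5553, 0.051, 0.043]
tool_rot: [-2.154, -2.267, 0.007]
contact_force: [-12.1, 9.5, 1.4]
opening: 0.0189
grip_force: 117.2
```

```bash
python3 -c "
from h import *
sj()"
```

```text
t 24.0 p [0.5553 0.051  0.043 ] yaw 92.92 tz [-0.013  0.006 -1.   ] q [-0.04  0.1   1.9   0.01  1.16 -0.1 ] F [-12.1   9.5   1.4] open 0.0189 grip 117.2
tool in jig mm -70.8 -39.0 F jig -10.3 -11.4 1.4
```

Call:
play_rows:
  series:
    - [0,[-0.04,0.005,0],[0,0,0]]
    - [0,[-0.04,0,0],[0,0,0]]
    - [0,[-0.04,0,0],[0,0,0]]
    - [0,[-0.04,0,0],[0,0,0]]
    - [0,[-0.04,0,0],[0,0,0]]
    - [0,[-0.04,0,0],[0,0,0]]
    - [0,[-0.04,0,0],[0,0,0]]
    - [0,[-0.04,0,0],[0,0,0]]

```text
t: 25.0
tool_pos: [0.5562, 0.0354, 0.043]
tool_rot: [-2.154, -2.267, 0.006]
contact_force: [-12.8, 11.5, 2.5]
opening: 0.0188
grip_force: 117.3
```

Call:
play_rows:
  series:
    - [0,[-0.04,0,0],[0,0,0]]
    - [0,[-0.04,0,0],[0,0,0]]
    - [0,[-0.04,0,0],[0,0,0]]
    - [0,[-0.04,0,0],[0,0,0]]
    - [0,[-0.04,0,0],[0,0,0]]
    - [0,[-0.04,0,0],[0,0,0]]
    - [0,[-0.04,0,0],[0,0,0]]
    - [0,[-0.04,0,0],[0,0,0]]

```text
t: 26.0
tool_pos: [0.557, 0.0194, 0.043]
tool_rot: [-2.154, -2.267, 0.006]
contact_force: [-13.0, 11.2, 0.9]
opening: 0.0186
grip_force: 117.3
```

```bash
python3 -c "
from h import *
sj()"
```

```text
t 26.0 p [0.557  0.0194 0.043 ] yaw 92.92 tz [-0.013  0.007 -1.   ] q [-0.1   0.1   1.9   0.01  1.16 -0.16] F [-13.   11.2   0.9] open 0.0186 grip 117.3
tool in jig mm -39.2 -39.3 F jig -12.1 -12.3 0.9
```

Call:
play_rows:
  series:
    - [0,[-0.04,0,0],[0,0,0]]
    - [0,[-0.04,0,0],[0,0,0]]
    - [0,[-0.04,0,0],[0,0,0]]
    - [0,[-0.04,0,0],[0,0,0]]
    - [0,[-0.04,0,0],[0,0,0]]
    - [0,[-0.04,0,0],[0,0,0]]
    - [0,[-0.04,0,0],[0,0,0]]
    - [0,[-0.04,0,0],[0,0,0]]

```text
t: 27.0
tool_pos: [0.5579, 0.0035, 0.043]
tool_rot: [-2.154, -2.267, 0.006]
contact_force: [-12.4, 11.0, 3.4]
opening: 0.0188
grip_force: 117.3
```

Call:
play_rows:
  series:
    - [0,[-0.04,0,0],[0,0,0]]
    - [0,[-0.04,0,0],[0,0,0]]
    - [0,[-0.04,0,0],[0,0,0]]
    - [0,[-0.04,0,0],[0,0,0]]
    - [0,[-0.04,0,0],[0,0,0]]
    - [0,[-0.04,0,0],[0,0,0]]
    - [0,[-0.04,0,0],[0,0,0]]

```text
t: 27.88
tool_pos: [0.5588, -0.0105, 0.043]
tool_rot: [-2.154, -2.267, 0.006]
contact_force: [-13.9, 10.6, 2.3]
opening: 0.0183
grip_force: 117.3
```

```bash
python3 -c "
from h import *
sj()
from station import imaging
d2=imaging.get_image('top');i=d2['color'];cv2.imwrite('pics/t4.png',cv2.resize(i[150:260,220:370],None,fx=5.3,fy=5.3,interpolation=cv2.INTER_CUBIC))"
```

```text
t 27.875 p [ 0.5588 -0.0105  0.043 ] yaw 92.93 tz [-0.013  0.008 -1.   ] q [-0.15  0.1   1.9   0.01  1.16 -0.21] F [-13.9  10.6   2.3] open 0.0183 grip 117.3
tool in jig mm -9.2 -39.5 F jig -11.5 -13.2 2.3
```

View pics/t4.png

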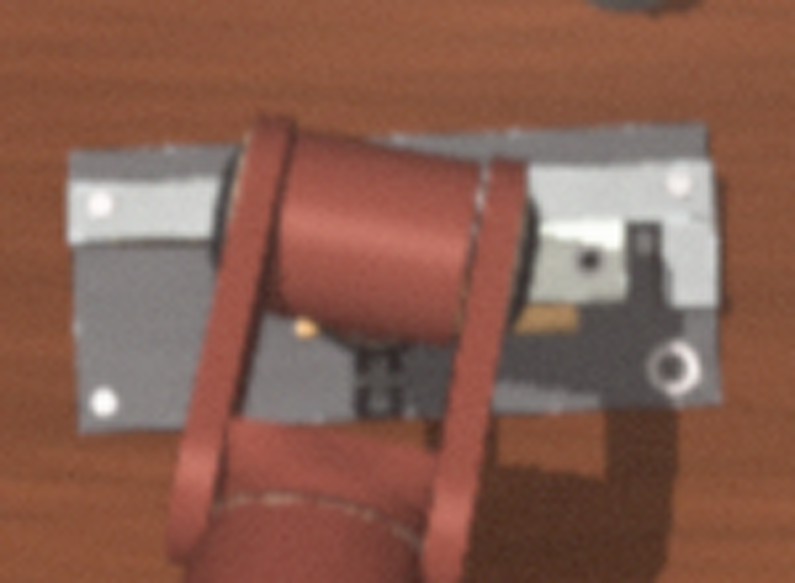

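The picture shows the bar flush, with no brass visible on the left of the fence. The block's front is at column 625 and the stop face at 668, so about 22 mm remain.

Call:
play_rows:
  series:
    - [0,[-0.04,0,0],[0,0,0]]
    - [0,[-0.04,0,0],[0,0,0]]
    - [0,[-0.04,0,0],[0,0,0]]
    - [0,[-0.04,0,0],[0,0,0]]
    - [0,[-0.04,0,0],[0,0,0]]
    - [0,[-0.04,0,0],[0,0,0]]
    - [0,[-0.03,0,0],[0,0,0]]

```text
t: 28.8
tool_pos: [0.5595, -0.024, 0.043]
tool_rot: [-2.154, -2.267, 0.006]
contact_force: [-12.3, 11.2, 1.7]
opening: 0.0186
grip_force: 117.4
```

```bash
python3 -c "
from h import *
sj()"
```

```text
t 28.8 p [ 0.5595 -0.024   0.043 ] yaw 92.93 tz [-0.013  0.008 -1.   ] q [-0.18  0.1   1.9   0.01  1.16 -0.23] F [-12.3  11.2   1.7] open 0.0186 grip 117.4
tool in jig mm 4.3 -39.7 F jig -12.0 -11.5 1.7
```

Call:
play_rows:
  series:
    - [0,[-0.02,0,0],[0,0,0]]
    - [0,[-0.02,0,0],[0,0,0]]
    - [0,[-0.02,0,0],[0,0,0]]
    - [0,[-0.02,0,0],[0,0,0]]
    - [0,[-0.02,0,0],[0,0,0]]

```text
t: 29.42
tool_pos: [0.5598, -0.0289, 0.043]
tool_rot: [-2.154, -2.267, 0.006]
contact_force: [-12.4, 12.2, 3.0]
opening: 0.0186
grip_force: 117.4
```

Call:
play_rows:
  series:
    - [0,[-0.015,0,0],[0,0,0]]
    - [0,[-0.015,0,0],[0,0,0]]

```text
t: 29.68
tool_pos: [0.5599, -0.0304, 0.043]
tool_rot: [-2.154, -2.267, 0.005]
contact_force: [-13.2, 12.8, 2.3]
opening: 0.0188
grip_force: 117.5
```

Call:
play_rows:
  series:
    - [0,[-0.015,0,0],[0,0,0]]
    - [0,[-0.015,0,0],[0,0,0]]

```text
t: 29.92
tool_pos: [0.5599, -0.0305, 0.0431]
tool_rot: [-2.152, -2.265, 0.002]
contact_force: [-13.6, 17.6, 4.8]
opening: 0.0188
grip_force: 117.6
```

Call:
play_rows:
  series:
    - [0,[-0.015,0,0],[0,0,0]]

```text
t: 30.05
tool_pos: [0.5598, -0.0305, 0.0432]
tool_rot: [-2.152, -2.264, 0.001]
contact_force: [-13.5, 19.7, 5.7]
opening: 0.0189
grip_force: 117.7
```

```bash
python3 -c "
from h import *
sj()
from station import imaging
i=imaging.get_image('top')['color'];cv2.imwrite('pics/t5.png',i)
for n in('pics/top0.png','pics/t4.png','pics/t5.png'):
  a=cv2.imread(n)
  if n=='pics/t4.png': continue
  h=cv2.cvtColor(a,cv2.COLOR_BGR2HSV)[190:205,225:330];m=cv2.inRange(h,(18,120,100),(32,255,255));x=np.where(m.any(0))[0]+225;print(n,(m>0).sum(),x)"
```

```text
t 30.05 p [ 0.5598 -0.0305  0.0432] yaw 92.91 tz [-0.014  0.012 -1.   ] q [-0.19  0.1   1.89  0.01  1.16 -0.25] F [-13.5  19.7   5.7] open 0.0189 grip 117.7
tool in jig mm 10.9 -39.8 F jig -20.5 -12.1 5.7
pics/top0.png 99 [241 242 243 244 245 246 247 248 249 250 251 252 253 254 255 256 257 258
 259 260 261 262 263 264 265 266 267 268 269 270 271 272 273 274 275 276
 277 278 279 280 281 282 283 284 285 286 287 288 289 290 291 292 293 294
 295 296 297 298 299 300 301 302 303 304 305 306 307 308 309 310 311 312
 313]
pics/t5.png 41 [241 242 243 244 245 246 247 248 249 250 251 252 253 254 255 256 257 258
 259 260 261 262 263 264 265 266 267 268 269]
```

The bar has sprung out: brass is visible again from column 241. The block is at the stop. I'll unload both directions together and withdraw.

Call:
play_rows:
  series:
    - [0,[0.02,-0.016,0],[0,0,0]]
    - [0,[0.02,-0.016,0],[0,0,0]]
    - [0,[0.02,-0.016,0],[0,0,0]]
    - [0,[0.02,-0.016,0],[0,0,0]]

```text
t: 30.6
tool_pos: [0.5593, -0.0304, 0.0433]
tool_rot: [-2.157, -2.275, 0.002]
contact_force: [-1.4, 4.1, -5.3]
opening: 0.0185
grip_force: 117.1
```

```bash
python3 -c "
from h import *
sj()"
```

```text
t 30.6 p [ 0.5593 -0.0304  0.0433] yaw 93.03 tz [-0.005  0.004 -1.   ] q [-0.19  0.1   1.9   0.    1.15 -0.24] F [-1.4  4.1 -5.3] open 0.0185 grip 117.1
tool in jig mm 10.7 -40.3 F jig -4.2 -1.1 -5.3
```

Call:
play_rows:
  series:
    - [0,[0.02,-0.01,0],[0,0,0]]
    - [0,[0.02,-0.02,0],[0,0,0]]
    - [0,[0.04,-0.05,0],[0,0,0]]
    - [0,[0.08,-0.1,0],[0,0,0]]
    - [0,[0.1,-0.15,0],[0,0,0]]
    - [0,[0.1,-0.1,0],[0,0,0]]
    - [0,[0,0,0],[0,0,0]]

```text
t: 31.48
tool_pos: [0.5386, -0.0152, 0.0455]
tool_rot: [-2.161, -2.279, 0.001]
contact_force: [0.3, 1.1, -1.5]
opening: 0.0187
grip_force: 117.7
```

```bash
python3 -c "
from h import *
sj()"
```

```text
t 31.475 p [ 0.5386 -0.0152  0.0455] yaw 93.04 tz [-0.001 -0.    -1.   ] q [-0.17  0.04  1.95 -0.    1.15 -0.22] F [ 0.3  1.1 -1.5] open 0.0187 grip 117.7
tool in jig mm -5.9 -60.0 F jig -1.1 0.4 -1.5
```

Call:
play_rows:
  series:
    - [0,[0,0,-0.2],[0,0,0]]
    - [0,[0,0,-0.5],[0,0,0]]
    - [0,[0,0,-0.7],[0,0,0]]
    - [0,[0,0,-0.5],[0,0,-1]]
    - [0,[0,0,-0.2],[0,0,-1]]
    - [0,[0,0,0],[0,0,-1]]
    - [0,[0,0,0],[0,0,-1]]
    - [0,[0,0,0],[0,0,-1]]

```text
t: 32.48
tool_pos: [0.5395, -0.0158, 0.1514]
tool_rot: [1.246, 2.884, -0.001]
contact_force: [-0.2, -0.7, -1.7]
opening: 0.0188
grip_force: 117.7
```

Call:
play_rows:
  series:
    - [0,[0,0,0],[0,0,-1]]
    - [0,[0,0,0],[0,0,-1]]
    - [0,[0,0,0],[0,0,-1]]
    - [0,[0,0,0],[0,0,-1]]
    - [0,[0,0,0],[0,0,-1]]
    - [0,[0,0,0],[0,0,-1]]
    - [0,[0,0,0],[0,0,-1]]
    - [0,[0,0,0],[0,0,0]]

```text
t: 33.48
tool_pos: [0.5395, -0.0157, 0.1512]
tool_rot: [0.244, -3.132, 0.001]
contact_force: [0.1, 0.6, -1.3]
opening: 0.0187
grip_force: 117.7
```

```bash
python3 -c "
from h import *
need([.4566,-.3358,.1343],189.2)"
```

```text
t 33.475 p [ 0.5395 -0.0157  0.1512] yaw -171.09 tz [ 0. -0. -1.] q [-0.17 -0.09  1.89 -0.    1.34 -1.89] F [ 0.1  0.6 -1.3] open 0.0187 grip 117.7
shift shares total [ 2.63 -6.07  0.34] az shares -0.04
```

Call:
play_rows:
  series:
    - [0,[0.26,-0.5,0],[0,0,-0.04]]
    - [0,[0.35,-0.8,0],[0,0,0]]
    - [0,[0.35,-0.8,0],[0,0,0]]
    - [0,[0.35,-0.8,0],[0,0,0]]
    - [0,[0.35,-0.8,0],[0,0,0]]
    - [0,[0.35,-0.8,0],[0,0,0]]
    - [0,[0.35,-0.8,0],[0,0,0]]
    - [0,[0.27,-0.77,0],[0,0,0]]

```text
t: 34.48
tool_pos: [0.4579, -0.338, 0.1511]
tool_rot: [0.25, -3.131, 0.001]
contact_force: [0.6, -0.1, -1.5]
opening: 0.0186
grip_force: 117.9
```

Call:
play_rows:
  series:
    - [0,[0,0,0.3],[0,0,0]]
    - [0,[0,0,0.3],[0,0,0]]
    - [0,[0,0,0.3],[0,0,0]]
    - [0,[0,0,0],[0,0,0]]
    - [0,[0,0,0],[0,0,0]]

```text
t: 35.1
tool_pos: [0.4587, -0.3359, 0.1057]
tool_rot: [0.256, -3.13, 0.0]
contact_force: [0.0, -0.2, -1.3]
opening: 0.0188
grip_force: 117.8
```

```bash
python3 -c "
from h import *
need([.4566,-.3358,.0343],189.2)
from station import imaging
s=imaging.get_image('scene');i=s['color'];pickle.dump(s,open('s6.pkl','wb'));cv2.imwrite('pics/s6.png',cv2.resize(i[110:280,130:350],None,fx=3.5,fy=3.5,interpolation=cv2.INTER_CUBIC))"
```

```text
t 35.1 p [ 0.4587 -0.3359  0.1057] yaw -170.63 tz [-0.001 -0.    -1.   ] q [-0.76  0.03  1.85 -0.    1.26 -2.5 ] F [ 0.  -0.2 -1.3] open 0.0188 grip 117.8
shift shares total [0.04 0.01 1.43] az shares 0.02
```

View pics/s6.png

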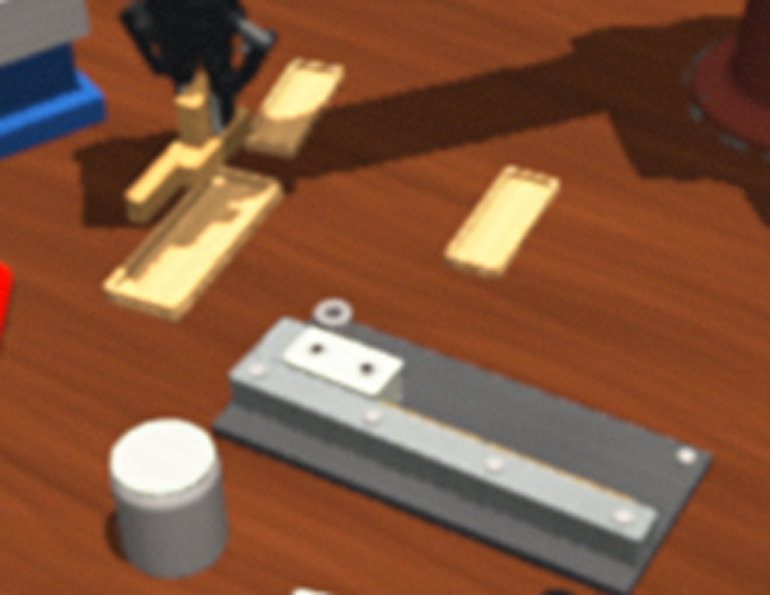

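```bash
python3 -c "
from h import *
S=pickle.load(open('s6.pkl','rb'));r=np.radians(9.37);c,s=np.cos(r),np.sin(r)
for x,y,z in[(105,-16,24),(105,-2,24),(105,-2,0),(105,-16,0),(30,10,68),(30,-10,68),(50,16,24),(50,16,0),(-40,16,24),(-40,16,0)]:
  p=S['extrinsics']@[.4587+(c*x-s*y)/1e3,-.3359+(s*x+c*y)/1e3,.0764+z/1e3,1];u=S['fx']*p[0]/p[2]+S['cx'];v=S['fy']*p[1]/p[2]+S['cy'];print((x,y,z),round((u-130)*3.5),round((v-110)*3.5))
i=S['color'];cv2.imwrite('pics/s7.png',cv2.resize(i[125:180,160:215],None,fx=10,fy=10,interpolation=cv2.INTER_CUBIC))"
```

```text
(105, -16, 24) 121 196
(105, -2, 24) 137 200
(105, -2, 0) 141 225
(105, -16, 0) 125 221
(30, 10, 68) 193 106
(30, -10, 68) 171 101
(50, 16, 24) 193 167
(50, 16, 0) 196 192
(-40, 16, 24) 247 108
(-40, 16, 0) 249 132
```

View pics/s7.png

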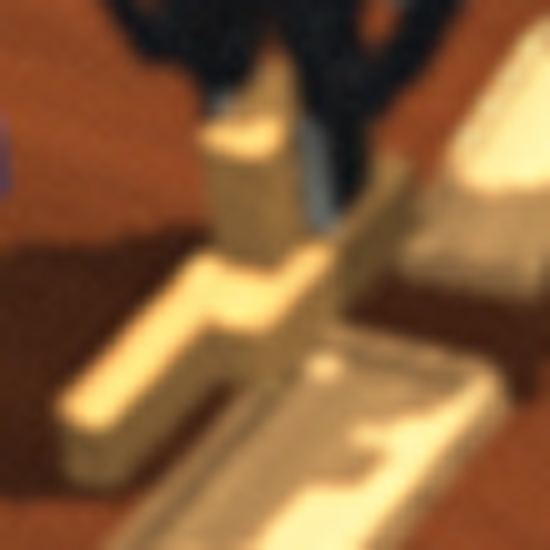

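The crops show the block home at (345,360), with the brass bar proud along the fence behind it. The stick is level in the grip over its tray, about 4 mm back in the fingers. I'll lower it.

Call:
play_rows:
  series:
    - [0,[0,0,0.3],[0,0,0.02]]
    - [0,[0,0,0.4],[0,0,0]]
    - [0,[0,0,0.3],[0,0,0]]
    - [0,[0,0,0.2],[0,0,0]]
    - [0,[0,0,0.1],[0,0,0]]
    - [0,[0,0,0.04],[0,0,0]]
    - [0,[0,0,0.03],[0,0,0]]
    - [0,[0,0,0.02],[0,0,0]]

```text
t: 36.15
tool_pos: [0.4586, -0.3366, 0.0366]
tool_rot: [0.251, -3.131, 0.001]
contact_force: [0.0, 0.1, -1.7]
opening: 0.0189
grip_force: 117.8
```

Call:
play_rows:
  series:
    - [0,[0,0,0.015],[0,0,0]]
    - [0,[0,0,0.015],[0,0,0]]
    - [0,[0,0,0],[0,0,0]]

```text
t: 36.52
tool_pos: [0.4582, -0.3363, 0.0345]
tool_rot: [0.251, -3.131, 0.0]
contact_force: [0.2, 0.6, -1.5]
opening: 0.0186
grip_force: 117.8
```

Call:
play_rows:
  series:
    - [0,[0,0,0.015],[0,0,0]]
    - [0,[0,0,0],[0,0,0]]

```text
t: 36.78
tool_pos: [0.4583, -0.3364, 0.0344]
tool_rot: [0.251, -3.13, 0.0]
contact_force: [-1.8, 1.5, 3.8]
opening: 0.0189
grip_force: 118.6
```

Call:
play_rows:
  series:
    - [0.35,[0,0,0],[0,0,0]]
    - [0.5,[0,0,0],[0,0,0]]
    - [0.8,[0,0,0],[0,0,0]]
    - [1,[0,0,0],[0,0,0]]
    - [1,[0,0,-0.1],[0,0,0]]
    - [1,[0,0,-0.4],[0,0,0]]
    - [1,[0,0,-0.6],[0,0,0]]
    - [1,[0,0,-0.8],[0,0,0]]
  force: 20

```text
t: 37.78
tool_pos: [0.4581, -0.3361, 0.1305]
tool_rot: [0.251, -3.13, -0.0]
contact_force: [0.9, -1.1, -0.6]
opening: 0.0856
grip_force: 0.0
```

Call:
play_rows:
  series:
    - [1,[0.8,0,-0.8],[0,0,0]]
    - [1,[0.9,0,-0.8],[0,0,0]]
    - [1,[0.9,-0.5,0],[0,0,0]]
    - [1,[0,-0.8,0],[0,0,0]]
    - [1,[0,-0.8,0],[0,0,0]]
    - [1,[0,0,0],[0,0,0]]
    - [1,[0,0,0],[0,0,0]]

```text
t: 38.65
tool_pos: [0.3469, -0.4603, 0.2098]
tool_rot: [0.251, -3.131, 0.001]
contact_force: [-0.3, -0.3, 1.0]
opening: 0.0856
grip_force: 0.0
```

```bash
python3 -c "
from h import *
st()
from station import imaging
i=imaging.get_image('top')['color'];cv2.imwrite('pics/t8.png',cv2.resize(i[165:275,225:435],None,fx=3.8,fy=3.8,interpolation=cv2.INTER_CUBIC))"
```

```text
t 38.65 p [ 0.3469 -0.4603  0.2098] yaw -170.83 tz [-0.001 -0.    -1.   ] q [-1.05 -0.05  1.75 -0.    1.44 -2.78] F [-0.3 -0.3  1. ] open 0.0856 grip 0.0
```

View pics/t8.png

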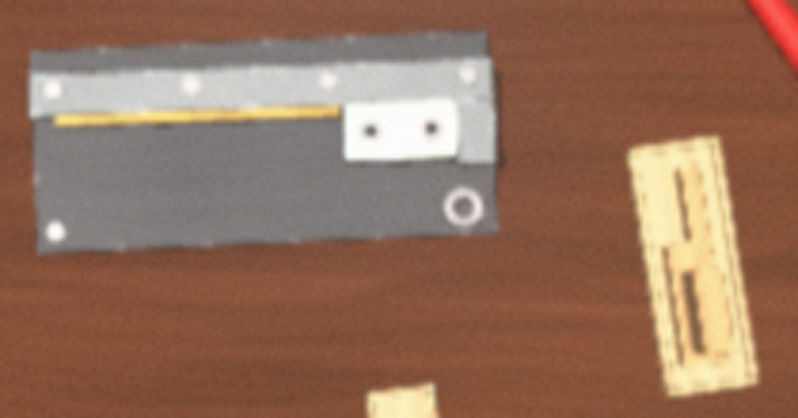

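The last picture shows the block against the stop at (402,130), the bar out behind it, and the stick lying in its tray at (695,265). That is the tenth and last picture I can view.

```bash
python3 -c "
from station import ctrl
print(ctrl.finish_job())"
```

```text
the job is handed in; nothing more can be done
None
```

The job is handed in at about 39 s: the block is home against the end stop with the bar sprung out behind it, and the push stick is back upright in its tray. The bystanders were not touched, and the total contact force read while feeding peaked at about 25 N, under the 30 N limit; readings were taken only at the end of each move call.

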